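# Check the shaker's emergency stop

### The job

Check the bench shaker's emergency stop: press the big red mushroom button in until it stays down, then push its ribbed head round clockwise, as its arrows show, until it pops up again. After that press the blue button on its grey box fully in to reset the machine, and let go. Nothing needs picking up: leave both button boxes and the bottle, jar and pot standing where they are, and do not press the green button.

Things in the scene. Friction and masses are not known exactly. Their poses are not given: they have to be found in the camera images.
- shaker: fixed bench shaker. Origin on the bench, straight below the red button's axis; its x points from the grey front console (150 x 150 x 60 mm, centred 5 mm before the origin, yellow plate on it up to 68 mm) to the white housing, which begins 120 mm behind the axis: 280 mm wide, 270 mm deep, platform top at 108 mm, two glass flasks on it up to 218 mm, 280 mm behind the axis.
- estop_top (a point): centre of the top of the red head's hub (26 mm across), 120 mm above the bench when the button is out; moves and turns with the head. z up, x along one rib. The head is a red disc 70 mm across, upper face 20 mm below this point, with three straight radial ribs at 0, 120, 240 degrees from x, 10 mm thick, out to 34 mm from the axis, tops 2 mm below this point.
- estop (a joint): how far the red button is in: 0 out, stop at 0.0135 m. Pressed past about 0.012 m (about 8 N, up to 17 N in a brisk push) it latches, sometimes a little before, and stays at about 0.0115 m when let go. Turning the head frees the latch and a spring (5 to 8 N) lifts it to 0; a finger over the disc may hold it down until withdrawn.
- estop_turn (a joint): turn of the red head, rad: 0 at rest, grows clockwise seen from above, stop at 0.9; push a rib sideways near its end, a fingertip between the ribs. A weak spring (under 0.05 N m, 2 N at the rib's end) turns it back when let go. The latch lets go at about 0.45 to 0.7 rad.
- reset_box: loose grey box 68 x 68 x 42 mm, 0.4 to 0.9 kg, with a round blue push button in the middle of its top; origin at the centre of its underside, z up. To be pressed, not carried. The blue-button box and the green-button box may change sides.
- reset_button_top (a point): centre of the blue button's top face (button 34 mm across in a black collar 50 mm across; the top stands 60 mm above the bench and 6 mm above the collar); moves with the button, z up
- reset_button (a joint): the blue button: 0 out, 0.006 m fully pressed (about 5 N); springs back when let go
- start_box: loose grey box 68 x 68 x 42 mm, 0.4 to 0.9 kg, with a round green push button in the middle of its top; origin at the centre of its underside, z up. Leave alone. The blue-button box and the green-button box may change sides.
- start_button_top (a point): centre of the green button's top face (button 34 mm across in a black collar 50 mm across; the top stands 60 mm above the bench and 6 mm above the collar); moves with the button, z up
- start_button (a joint): the green button: 0 out, 0.006 m fully pressed (about 5 N); springs back when let go
- bottle: amber glass bottle with a white cap, 64 mm across, 150 mm tall, loose; origin at the centre of its underside, z up. Bystander.
- jar: white jar with a blue lid, 60 mm across, 85 mm tall, loose; origin at the centre of its underside, z up. Bystander.
- pot: small clear pot with a red lid, 40 mm across, 50 mm tall, loose; origin at the centre of its underside, z up. Bystander, beside the console.
Things that resemble listed ones, but are neither listed nor needed, are in the scene too. What is shaped like the reset_box but yellow is not meant.

How it is judged:
On the way, in this order (a step that is already met when the one before it is completed fails the run):
1. the red button is pressed in to its latch (value of joint estop above 0.01 m), for 0.2 s.
2. the head is turned clockwise while the button is down (value of joint estop above 0.006 m and value of joint estop_turn above 0.2 rad).
3. the red button has popped up (value of joint estop below 0.002 m), for 0.1 s.
4. the blue button is pressed fully in (value of joint reset_button above 0.0045 m), for 0.05 s.
At the end, for the whole second after the job is handed in: After the press, the twist and the blue button's press (at least 4.5 mm in) in that order: red button out (within 2 mm) and turned back (within 0.1 rad), blue and green buttons out (within 1.5 mm), both boxes, bottle, jar and pot upright (0.1 rad) and within 20 mm of where they stood (value of joint estop below 0.002 m and value of joint estop_turn below 0.1 rad and value of joint each of reset_button, start_button below 0.0015 m and distance of each of reset_box, start_box, bottle, jar, pot from where it was at the start of the episode below 0.02 m and angle between each of reset_box, start_box, bottle, jar, pot's own z axis and vertical below 0.1 rad); the robot touches nothing.
It fails at once if the green button is pressed (value of joint start_button above 0.003 m).
It fails at once if a button box, the bottle, jar or pot is lifted (height (world z) of any of reset_box, start_box, bottle, jar, pot above 0.012 m).
It fails at once if a button box, the bottle, jar or pot is pushed away or tipped (distance of any of reset_box, start_box, bottle, jar, pot from where it was at the start of the episode above 0.03 m or angle between any of reset_box, start_box, bottle, jar, pot's own z axis and vertical above 0.4 rad).
It also fails if it takes over 54 s, if anything falls off the work surface, if the arm or the gripper's body presses on something with over 40 N, if the wrist force passes 120 N, or if a joint passes its speed limit or range.

### The arm

A 7-joint arm with a two-finger parallel gripper is mounted at the origin on the work surface. World frame = base frame: x ahead of the robot, y to its left, z up, the work surface at z = 0. Lengths are in m, angles in rad, forces in N, time in s.
With the tool pointing down it reaches from about 0.4 to 0.85 m from the base axis. Payload 6.9 kg.
Tool frame: the origin (TCP) lies at the very end of the fingers, on their centre line; the grasp point (between the pads) lies 19 mm behind it; z points along the fingers, y is the direction in which the jaws open and shut (so a half turn about z gives the same grasp; the last joint's range is limited). The gripper opens to 85 mm and grips with 20 to 120 N. Pads are 22 mm wide; open, the fingers measure 114 mm over their backs; the gripper's body (76 mm by 85 mm) begins 54 mm behind the grasp point. The pads swing forward as they close: fully open they stand 13 mm farther back than shut.
Start: joints at [-1.163, 0.507, -0.238, 1.5, 0.126, 1.149, -0.155], TCP at [0.186, 0.597, 0.231] pointing down, gripper open.
Joint ranges: [-3.08, 3.08], [-0.24, 2.05], [-1.43, 1.35], [0, 2.5], [-1.52, 4.66], [0.17, 1.96], [-2.89, 2.89]. Speed limits (rad/s): [2.39, 2.39, 3.14, 3.14, 3.14, 3.14, 3.14].

### API

Orientations are given as a unit quaternion [x, y, z, w].
In Python, from plant import readout, imaging, job_done gives the robot as it stands.
- The arm moves only by the tool servo_tool, never from a script. Its argument "motion" is a list that holds one entry, the list of rows, each a list of 6 numbers: the shift along the tool's x, y, z in m, then the turn, a rotation vector about the tool's x, y, z in degrees. A call has 1 to 10 rows; each row is the pose to reach, as a shift and turn from the pose commanded when the call began, along the tool's axes at that moment; what a row does not reach only later rows make up. A row lasts 1/8 s, in which the tool goes at most 62.5 mm and 10.7 degrees, less where a joint would pass 70% of its speed; a pose out of reach is approached as far as the arm can. A call with a gripper value outside its range is refused whole. "jaw" is the opening, from 0 (shut) to 1 (fully open), set as the call begins (left out, the last holds). The fingers move at their own pace and stop on an object; "newtons" is the grip in N (left out, the last holds). Time passes only in rows, so rows that repeat a pose let the fingers close. It gives the time, the measured TCP pose, the force and the opening at its end, in the units of the state.
- readout.sense(): the state, without advancing time (a new reading comes with each control period).
- imaging.camera(name): name is "scene" or "top" or "wrist"; returns the picture (400x640x3 uint8, red, green, blue); there is no depth.
- imaging.camera_model(name): a dict with "fx", "fy", "cx", "cy" (pixels), "world_to_cam" (4x4, takes a point from world to camera coordinates). Camera axes: x right, y down, z forward; pixel columns grow to the right and rows downward; lengths in m; the calibration is good to about 2 mm. The wrist camera is an equidistant fisheye: a pixel r from the principal point sees the ray r / f radians off the axis. A picture is of the moment at which its call begins: read the wrist's pose just before it. camera_model takes no time and is no camera call; for the wrist camera it gives the pose at the moment of the call.
- job_done(): hands the job in, once; it reports no verdict.
The state is a dict: "clock": time; "joint_pos": joint angles; "qvel": joint speeds; "joint_torque": joint torques, N m; "tcp_pos": TCP position; "eef_rot": TCP orientation; "ft_force": force on the tool from outside, world axes, zero at the start; "torque": the same for the moment, N m; "grip_width": opening from 0.0 (shut) to 1.0 (fully open).
Only numpy, scipy, OpenCV 4.12 (cv2) and the standard library are available. Lean on these libraries where they do the work, as an engineer would, in place of code of your own. Each camera call takes 0.05 s, during which the arm holds its last target. There are 200 camera calls.

## Working session

There is one attempt and no reset: what is moved stays moved. The work goes in short steps, Python scripts to look and compute and a tool call to move; the robot and the scene stay as the last step left them, time stands still between calls to the robot, and variables do not carry over. Pictures are saved under pics/ and viewed, about 8 in all and at most 12, crops included, and the job is handed in when it is done.

Besides the shell and the picture viewer there is one more tool, called after "Request:" by a JSON object that holds its "op" and its "data", one argument or row to a line. servo_tool: Moves the arm, as the interface text tells. Its arguments: {"type":"object","properties":{"motion":{"type":"array","items":{"type":"array","items":{"type":"array","items":{"type":"number"}}}},"jaw":{"type":"number"},"newtons":{"type":"number"}},"required":["motion"]}

```bash
mkdir -p pics
cat > h.py <<'E'
import numpy as np, cv2
from scipy.spatial.transform import Rotation as R
from plant import readout, imaging, job_done
def snap(n,f):
    im=imaging.camera(n); cv2.imwrite(f'pics/{f}.png',im[:,:,::-1]); return im
def ray(n,u,v,z):
    m=imaging.camera_model(n); T=np.linalg.inv(np.array(m["world_to_cam"]))
    d=T[:3,:3]@np.array([(u-m['cx'])/m['fx'],(v-m['cy'])/m['fy'],1]); o=T[:3,3]
    return o+d*(z-o[2])/d[2]
def proj(n,p):
    m=imaging.camera_model(n); c=(np.array(m["world_to_cam"])@np.r_[p,1])[:3]
    return m['fx']*c[0]/c[2]+m['cx'],m['fy']*c[1]/c[2]+m['cy']
def st():
    s=readout.sense(); print(s['clock'],np.round(s['tcp_pos'],4),np.round(R.from_quat(s['eef_rot']).as_matrix(),3).tolist(),np.round(s['ft_force'],1),np.round(s['joint_pos'],2),s['grip_width'])
E
python3 - <<'E'
from h import *
st(); snap('top','t0'); snap('scene','s0')
for n in('top','scene'):
    m=imaging.camera_model(n); print(n,m['fx'],np.linalg.inv(np.array(m['world_to_cam'])).round(3).tolist())
E
```

```text
0.0 [0.1857 0.5962 0.2304] [[-0.955, 0.297, -0.001], [0.297, 0.955, -0.002], [-0.0, -0.002, -1.0]] [-0.3 -0.  -0.2] [-1.16  0.51 -0.24  1.5   0.13  1.15 -0.15] 0.9999985383547342
top 380.80967910289144 [[0.007, -0.985, 0.172, 0.333], [-1.0, -0.01, -0.012, 0.028], [0.014, -0.171, -0.985, 1.202], [0.0, 0.0, 0.0, 1.0]]
scene 461.71697187662375 [[0.195, 0.62, -0.76, 1.458], [0.981, -0.123, 0.152, -0.184], [0.001, -0.775, -0.632, 0.876], [0.0, 0.0, 0.0, 1.0]]
```

View pics/t0.png

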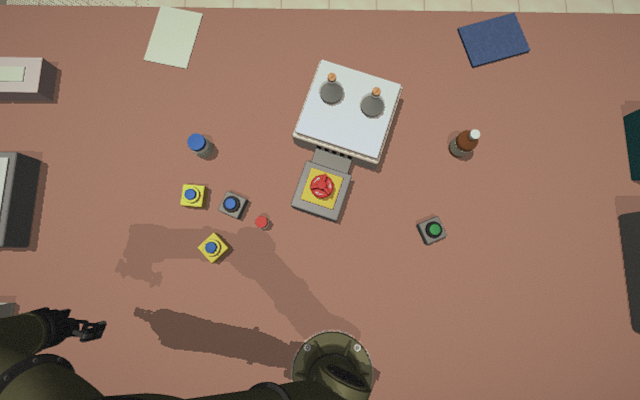

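View pics/s0.png

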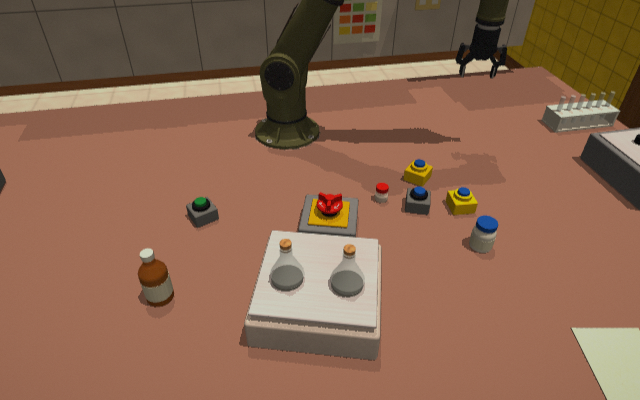

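The top view shows the e-stop at about (322,186), the grey blue-button box at (232,204), the pot at (262,222) and the yellow decoys at (192,195) and (212,247). The green button is at (432,230). I'll enlarge the area around the e-stop and blue button.

Run:
```python
from h import *
a=cv2.imread('pics/t0.png')[150:240,180:370]; b=cv2.imread('pics/s0.png')[170:235,290:440]
a=cv2.resize(a,(760,360),interpolation=cv2.INTER_CUBIC); b=cv2.resize(b,(554,240),interpolation=cv2.INTER_CUBIC)
c=np.zeros((600,760,3),np.uint8); c[:360]=a; c[360:,:554]=b; cv2.imwrite('pics/c0.png',c)
for n,u,v,z in[('top',322,186,.12),('top',232,203.5,.06),('scene',420,191,.06),('scene',330,197,.12),('top',262,222,.05)]: print(n,ray(n,u,v,z).round(4))
```

```text
top [0.5391 0.0321 0.12  ]
top [0.494  0.3035 0.06  ]
scene [0.502  0.3108 0.06  ]
scene [0.5508 0.0354 0.12  ]
top [0.4398 0.2126 0.05  ]
```

View pics/c0.png

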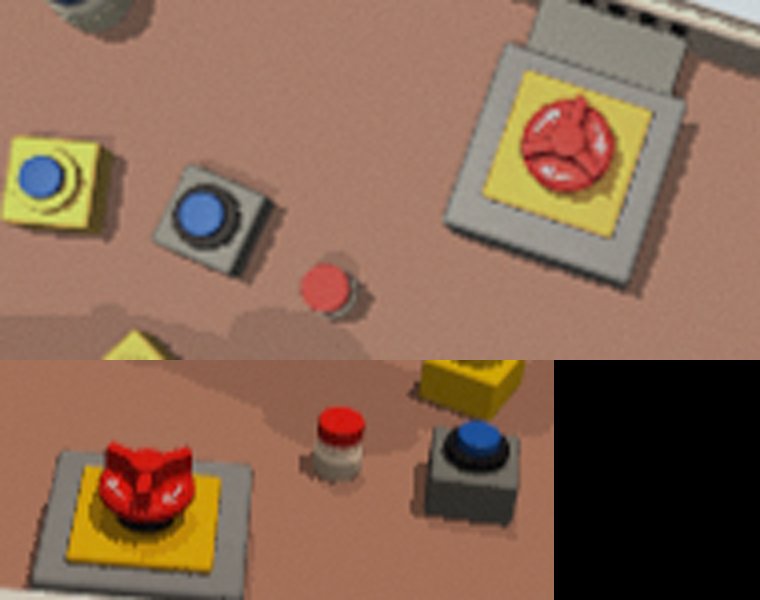

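Enlarged, the rib directions are about -17°, 103° and 223°, so the start orientation is already aligned with a gap. The closed grey box with the blue button is at top pixel (230.5,203.5). I'll move above the e-stop with the jaws shut.

Request:
{"op": "servo_tool", "data": {
  "motion": [
    [[-0.506,-0.433,0,0,0,0],[-0.506,-0.433,0,0,0,0],[-0.506,-0.433,0,0,0,0],[-0.506,-0.433,0,0,0,0],[-0.506,-0.433,0,0,0,0],[-0.506,-0.433,0,0,0,0],[-0.506,-0.433,0,0,0,0],[-0.506,-0.433,0,0,0,0],[-0.506,-0.433,0,0,0,0],[-0.506,-0.433,0,0,0,0]]
  ],
  "jaw": 0
}}

```text
clock: 1.35
tcp_pos: [0.5191, 0.0658, 0.2312]
eef_rot: [0.15, 0.989, 0.0, -0.0]
ft_force: [1.1, 0.1, 0.5]
grip_width: -0.003
```

Request:
{"op": "servo_tool", "data": {
  "motion": [
    [[-0.002,-0.002,0,0,0,0],[-0.002,-0.002,0,0,0,0],[-0.002,-0.002,0,0,0,0]]
  ]
}}

```text
clock: 1.72
tcp_pos: [0.519, 0.0668, 0.2312]
eef_rot: [0.149, 0.989, 0.0, -0.0]
ft_force: [1.1, 0.2, 0.1]
grip_width: -0.005
```

Run:
```python
from h import *
st(); m=imaging.camera_model('wrist'); print(m['fx'],m['cx'],m['cy'],np.array(m['world_to_cam']).round(4).tolist())
a=snap('wrist','w0'); t=snap('top','t1');
```

```text
1.725 [0.519  0.0668 0.2312] [[-0.956, 0.295, -0.001], [0.295, 0.956, 0.001], [0.001, 0.0, -1.0]] [1.1 0.2 0.1] [-0.13  0.35 -0.06  1.77  0.02  1.03  1.07] -0.0049382583173765374
309.70691628693146 318.38614344435257 198.3097851574516 [[0.2946, 0.9556, 0.0, -0.2168], [0.9029, -0.2783, 0.3277, -0.4924], [0.3131, -0.0965, -0.9448, 0.2237], [0.0, 0.0, 0.0, 1.0]]
```

View pics/w0.png

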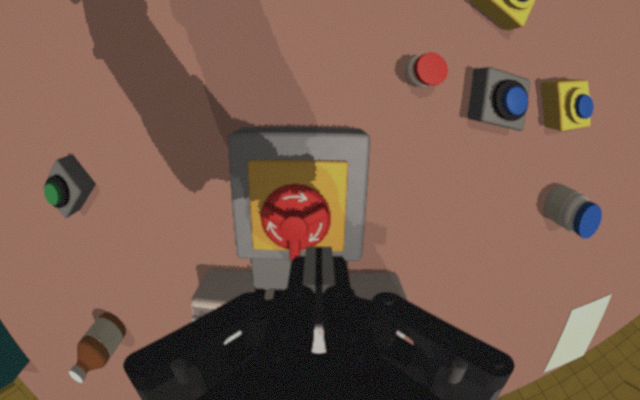

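The wrist view shows the hub at about (293,229), the disc centred at about (295,216) and the blue button at about (516,100). I'll convert these to world positions.

```bash
cat >> h.py <<'E'
def fray(m,u,v,z):
    T=np.linalg.inv(np.array(m["world_to_cam"])); d=np.array([u-m['cx'],v-m['cy']]); r=np.hypot(*d); th=r/m['fx']
    d=T[:3,:3]@np.r_[d/r*np.sin(th),np.cos(th)]; o=T[:3,3]; return o+d*(z-o[2])/d[2]
E
python3 - <<'E'
from h import *
m=imaging.camera_model('wrist')
print(fray(m,293,229,.12),fray(m,295,216,.1),fray(m,516,100,.06))
print(ray('top',322,185.5,.12),ray('top',230.5,203.5,.06),ray('scene',329.8,199,.12),ray('scene',419.5,190.6,.06))
for b in('w0',):
    im=cv2.imread(f'pics/{b}.png')[160:280,230:370]; cv2.imwrite('pics/w0c.png',cv2.resize(im,(700,600),interpolation=cv2.INTER_CUBIC))
E
```

```text
[0.54365715 0.03526208 0.12      ] [0.53958414 0.03707367 0.1       ] [0.49517766 0.31061623 0.06      ]
[0.54054141 0.03211021 0.12      ] [0.49395351 0.30796391 0.06      ] [0.55867663 0.03311938 0.12      ] [0.50002085 0.31005715 0.06      ]
```

View pics/w0c.png

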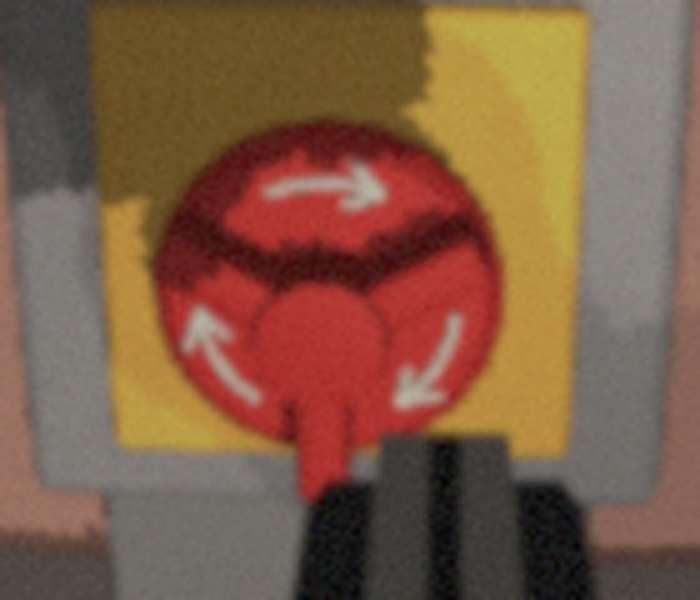

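Enlarged, the hub is at (294,228) and the ribs line up with the tool's x axis. The gap facing the robot lies along +x, and its arrow runs towards +y. The hub is at about (0.543, 0.0345). I'll move over it and come down to just above.

Request:
{"op": "servo_tool", "data": {
  "motion": [
    [[-0.0325,-0.024,0.03,0,0,0],[-0.0325,-0.024,0.06,0,0,0],[-0.0325,-0.024,0.095,0,0,0],[-0.0325,-0.024,0.106,0,0,0],[-0.0325,-0.024,0.106,0,0,0]]
  ]
}}

```text
clock: 2.45
tcp_pos: [0.5434, 0.0332, 0.1253]
eef_rot: [0.15, 0.989, -0.0, -0.0]
ft_force: [-0.1, 0.1, 0.9]
grip_width: -0.002
```

Request:
{"op": "servo_tool", "data": {
  "motion": [
    [[0,0,0.008,0,0,0],[0,0,0.012,0,0,0],[0,0,0.016,0,0,0],[0,0,0.018,0,0,0],[0,0,0.019,0,0,0],[0,0,0.019,0,0,0]]
  ]
}}

```text
clock: 3.2
tcp_pos: [0.545, 0.0329, 0.108]
eef_rot: [0.15, 0.989, 0.001, 0.002]
ft_force: [-0.3, 0.4, 8.0]
grip_width: 0.001
```

Request:
{"op": "servo_tool", "data": {
  "motion": [
    [[0,0,0.002,0,0,0],[0,0,0.004,0,0,0],[0,0,0.005,0,0,0],[0,0,0.005,0,0,0],[0,0,0.005,0,0,0]]
  ]
}}

```text
clock: 3.82
tcp_pos: [0.5455, 0.0329, 0.1062]
eef_rot: [0.15, 0.989, 0.001, 0.003]
ft_force: [-8.9, -1.2, 36.3]
grip_width: -0.003
```

Request:
{"op": "servo_tool", "data": {
  "motion": [
    [[0,0,-0.015,0,0,0],[0,0,-0.03,0,0,0],[0.031,0.001,-0.03,0,0,0],[0.031,0.001,-0.03,0,0,0],[0.031,0.001,-0.03,0,0,0]]
  ]
}}

```text
clock: 4.45
tcp_pos: [0.515, 0.0426, 0.1317]
eef_rot: [0.15, 0.989, 0.0, 0.001]
ft_force: [-0.0, -0.1, 1.0]
grip_width: -0.002
```

Run:
```python
from h import *
st()
snap('wrist','w1'); snap('scene','s1')
a=cv2.resize(cv2.imread('pics/w1.png')[180:340,230:410],(540,480)); b=cv2.imread('pics/s1.png')[180:240,290:360]; b0=cv2.imread('pics/s0.png')[180:240,290:360]
c=np.zeros((480,800,3),np.uint8); c[:,:540]=a; c[:222,540:]=cv2.resize(b,(260,222)); c[240:462,540:]=cv2.resize(b0,(260,222)); cv2.imwrite('pics/w1c.png',c)
```

```text
4.45 [0.515  0.0426 0.1317] [[-0.955, 0.297, 0.001], [0.297, 0.955, -0.0], [-0.001, 0.0, -1.0]] [-0.  -0.1  1. ] [-0.1   0.45 -0.05  1.92  0.03  0.77  1.11] -0.00202542381978776
```

View pics/w1c.png

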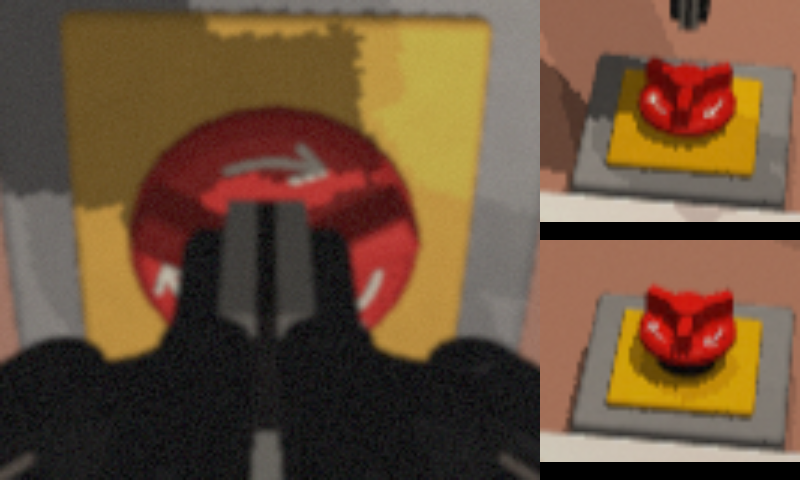

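The button is latched: in the scene crop (upper right) it sits lower than before (lower right). The fingertip is centred in the robot-side gap. I'll lower it and sweep clockwise around the axis.

Request:
{"op": "servo_tool", "data": {
  "motion": [
    [[0,0,0.02,0,0,0],[0,0,0.033,0,0,0],[0,0,0.036,0,0,0],[0,0,0.036,0,0,0]]
  ]
}}

```text
clock: 5.05
tcp_pos: [0.5144, 0.0426, 0.0952]
eef_rot: [0.15, 0.989, -0.0, -0.0]
ft_force: [-0.0, -0.2, 0.6]
grip_width: -0.004
```

Request:
{"op": "servo_tool", "data": {
  "motion": [
    [[-0.0004,0.005,0,0,0,10],[-0.0014,0.009,0,0,0,18],[-0.0029,0.0127,0,0,0,26],[-0.005,0.0162,0,0,0,34],[-0.0074,0.0194,0,0,0,42],[-0.0096,0.0216,0,0,0,48],[-0.0096,0.0216,0,0,0,48]]
  ]
}}

```text
clock: 5.92
tcp_pos: [0.5302, 0.0614, 0.0961]
eef_rot: [0.539, 0.842, 0.001, 0.0]
ft_force: [-3.2, 1.4, 6.4]
grip_width: 0.0
```

The 6.4 N upward force suggests the latch has let go and the disc is resting under the finger. I'll withdraw straight up and look.

Request:
{"op": "servo_tool", "data": {
  "motion": [
    [[0,0,-0.02,0,0,0],[0,0,-0.05,0,0,0],[0,0,-0.09,0,0,0],[0,0,-0.11,0,0,0],[0,0,-0.11,0,0,0]]
  ]
}}

```text
clock: 6.55
tcp_pos: [0.531, 0.0604, 0.2072]
eef_rot: [0.539, 0.842, 0.001, 0.002]
ft_force: [-0.2, 0.7, -0.5]
grip_width: -0.0
```

Run:
```python
from h import *
st(); s=readout.sense(); M=R.from_quat(s['eef_rot']).as_matrix(); print(M.T@(np.array([.4955,.3092,.12])-s['tcp_pos']))
snap('scene','s2'); t=snap('top','t2')
c=np.zeros((560,760,3),np.uint8)
for i,n in enumerate(('s0','s1','s2')): c[:240,i*250:i*250+250]=cv2.resize(cv2.imread(f'pics/{n}.png')[180:240,290:352],(250,240))
c[250:550,:633]=cv2.resize(cv2.imread('pics/t2.png')[150:240,180:370],(633,300)); cv2.imwrite('pics/c2.png',c)
```

```text
6.55 [0.531  0.0604 0.2072] [[-0.419, 0.908, 0.004], [0.908, 0.419, 0.001], [-0.001, 0.004, -1.0]] [-0.2  0.7 -0.5] [-0.32  0.39  0.24  1.78 -0.11  0.97  0.39] -0.00028932796307634483
[0.2408303  0.07174074 0.08721833]
```

View pics/c2.png

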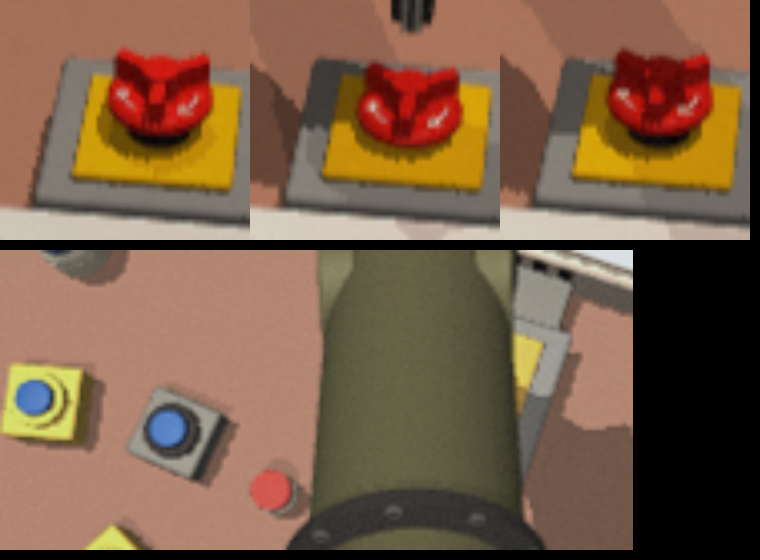

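The head is back up and turned back (third crop matches the first), and the boxes haven't moved. Next is the blue button.

Request:
{"op": "servo_tool", "data": {
  "motion": [
    [[0.06,0.018,0,0,0,0],[0.12,0.036,0.02,0,0,0],[0.18,0.054,0.06,0,0,0],[0.241,0.072,0.1,0,0,0],[0.241,0.072,0.13,0,0,0],[0.241,0.072,0.13,0,0,0],[0.241,0.072,0.13,0,0,0]]
  ]
}}

```text
clock: 7.52
tcp_pos: [0.4951, 0.308, 0.0753]
eef_rot: [0.54, 0.842, -0.001, 0.0]
ft_force: [-0.3, 0.3, 0.2]
grip_width: -0.002
```

Run:
```python
from h import *
st(); snap('wrist','w3')
cv2.imwrite('pics/w3c.png',cv2.resize(cv2.imread('pics/w3.png')[160:340,210:430],(660,540)))
```

```text
7.525 [0.4951 0.308  0.0753] [[-0.417, 0.909, -0.0], [0.909, 0.417, -0.001], [-0.001, -0.001, -1.0]] [-0.3  0.3  0.2] [-0.71  0.61  0.17  1.81 -0.15  0.73 -0.03] -0.0016469812000214409
```

View pics/w3c.png

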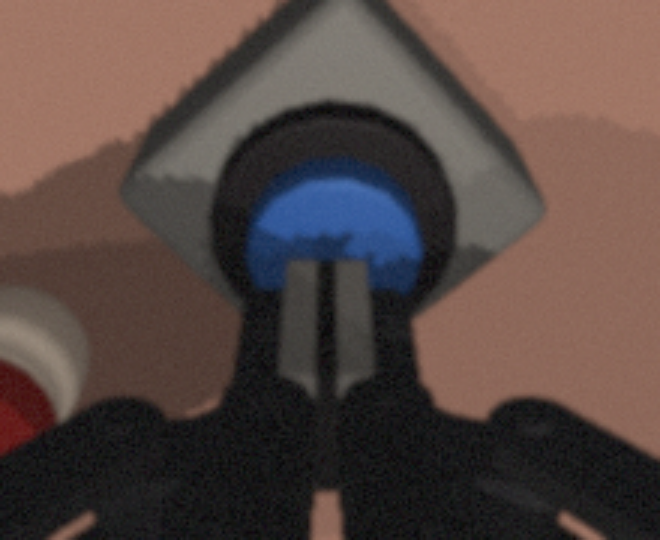

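The fingertip is centred over the blue button, so I'll press it.

Request:
{"op": "servo_tool", "data": {
  "motion": [
    [[0,0,0.01,0,0,0],[0,0,0.016,0,0,0],[0,0,0.019,0,0,0],[0,0,0.022,0,0,0],[0,0,0.022,0,0,0]]
  ]
}}

```text
clock: 8.2
tcp_pos: [0.4958, 0.3088, 0.0575]
eef_rot: [0.54, 0.842, 0.002, 0.001]
ft_force: [-7.8, -6.8, 38.5]
grip_width: 0.002
```

It's at 38 N but only 2.5 mm in by TCP height, which doesn't add up. I'll look before doing anything else.

Run:
```python
from h import *
st(); snap('wrist','w4'); snap('scene','s4'); snap('top','t4')
c=np.zeros((600,800,3),np.uint8); c[:300,:367]=cv2.resize(cv2.imread('pics/w4.png')[160:340,210:430],(367,300))
c[:300,370:]=cv2.resize(cv2.imread('pics/s4.png')[120:241,370:543],(430,300)); c[300:,:600]=cv2.resize(cv2.imread('pics/t4.png')[140:260,170:290],(600,300)); cv2.imwrite('pics/c4.png',c)
```

```text
8.2 [0.4958 0.3088 0.0575] [[-0.417, 0.909, 0.003], [0.909, 0.417, 0.002], [0.0, 0.003, -1.0]] [-7.8 -6.8 38.5] [-0.7   0.64  0.17  1.83 -0.15  0.69 -0.02] 0.0015660597977962304
```

View pics/c4.png

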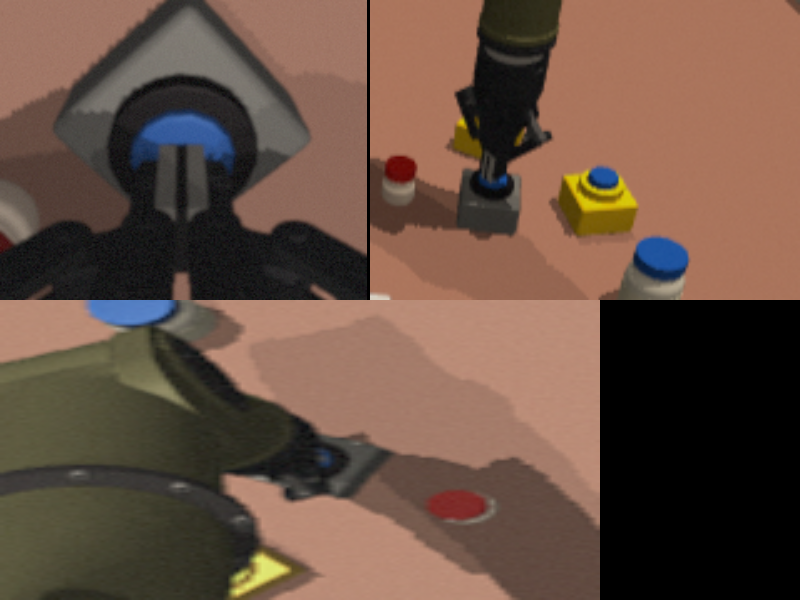

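The button looks nearly flush here: its dark side wall, facing the camera, has shrunk. I'll measure that crescent against the model to see how deep it is.

Run:
```python
from h import *
m=imaging.camera_model('wrist'); s=readout.sense(); M=R.from_quat(s['eef_rot']).as_matrix()
def fp(W,p):
    c=(W@np.r_[p,1])[:3]; r=np.hypot(c[0],c[1]); t=np.arctan2(r,c[2])*m['fx']/r; return np.round([c[0]*t+m['cx'],c[1]*t+m['cy']],1)
W=np.array(m['world_to_cam']); W3=W.copy()
# w3: same attitude, tool 17.8 mm higher
o=np.linalg.inv(W); o3=o.copy(); o3[2,3]+=.0178; o3[:2,3]+=[-.0007,-.0008]; W3=np.linalg.inv(o3)
B=np.array([.4955,.3092,0]); u=M[:,0].copy(); u[2]=0
for r,zs in((.025,[.054]),(.017,[.054,.055,.056,.057,.058,.060])):
    for z in zs: print(r,z,'w3',fp(W3,B+r*u+[0,0,z]),'w4',fp(W,B+r*u+[0,0,z]))
for n in('w3','w4'):
    im=cv2.imread(f'pics/{n}.png').astype(int)[:,311:326].mean(1); print(n,[(y,*im[y].round().astype(int)) for y in range(188 if n=='w3' else 200,250 if n=='w3' else 256)])
```

```text
0.025 0.054 w3 [319.2 201.8] w4 [317.4 214.6]
0.017 0.054 w3 [319.2 215.1] w4 [317.5 229. ]
0.017 0.055 w3 [319.2 215.8] w4 [317.5 229.8]
0.017 0.056 w3 [319.2 216.4] w4 [317.5 230.6]
0.017 0.057 w3 [319.2 217.1] w4 [317.5 231.4]
0.017 0.058 w3 [319.2 217.8] w4 [317.5 232.3]
0.017 0.06 w3 [319.2 219.2] w4 [317.5 234. ]
w3 [(188, np.int64(115), np.int64(122), np.int64(128)), (189, np.int64(113), np.int64(120), np.int64(126)), (190, np.int64(114), np.int64(121), np.int64(126)), (191, np.int64(112), np.int64(119), np.int64(124)), (192, np.int64(105), np.int64(111), np.int64(116)), (193, np.int64(86), np.int64(91), np.int64(96)), (194, np.int64(57), np.int64(60), np.int64(63)), (195, np.int64(31), np.int64(32), np.int64(34)), (196, np.int64(19), np.int64(18), np.int64(21)), (197, np.int64(19), np.int64(19), np.int64(20)), (198, np.int64(27), np.int64(25), np.int64(27)), (199, np.int64(32), np.int64(31), np.int64(34)), (200, np.int64(42), np.int64(42), np.int64(45)), (201, np.int64(42), np.int64(43), np.int64(46)), (202, np.int64(42), np.int64(42), np.int64(45)), (203, np.int64(39), np.in
[... 4381 characters left out ...]
t64(54)), (242, np.int64(157), np.int64(91), np.int64(54)), (243, np.int64(156), np.int64(90), np.int64(52)), (244, np.int64(154), np.int64(90), np.int64(52)), (245, np.int64(141), np.int64(83), np.int64(50)), (246, np.int64(110), np.int64(70), np.int64(51)), (247, np.int64(76), np.int64(60), np.int64(54)), (248, np.int64(57), np.int64(55), np.int64(55)), (249, np.int64(52), np.int64(54), np.int64(57)), (250, np.int64(51), np.int64(54), np.int64(57)), (251, np.int64(50), np.int64(53), np.int64(56)), (252, np.int64(51), np.int64(54), np.int64(57)), (253, np.int64(52), np.int64(54), np.int64(56)), (254, np.int64(49), np.int64(53), np.int64(55)), (255, np.int64(51), np.int64(54), np.int64(56))]
```

The top edge moved as if pressed about 4.6–6 mm, so it's probably full, but that's close to the 4.5 mm threshold. I'll back off in small steps and read force against height.

Request:
{"op": "servo_tool", "data": {
  "motion": [
    [[0,0,-0.003,0,0,0],[0,0,-0.003,0,0,0]]
  ]
}}

```text
clock: 8.6
tcp_pos: [0.4956, 0.3087, 0.0579]
eef_rot: [0.54, 0.842, 0.001, 0.001]
ft_force: [-1.0, -3.2, 15.2]
grip_width: 0.002
```

Request:
{"op": "servo_tool", "data": {
  "motion": [
    [[0,0,-0.002,0,0,0],[0,0,-0.002,0,0,0]]
  ]
}}

```text
clock: 8.85
tcp_pos: [0.4955, 0.3087, 0.0589]
eef_rot: [0.54, 0.842, 0.0, 0.001]
ft_force: [1.9, -3.2, 4.4]
grip_width: -0.005
```

Request:
{"op": "servo_tool", "data": {
  "motion": [
    [[0,0,-0.002,0,0,0],[0,0,-0.002,0,0,0]]
  ]
}}

```text
clock: 9.1
tcp_pos: [0.4948, 0.3095, 0.0604]
eef_rot: [0.54, 0.842, 0.0, 0.0]
ft_force: [1.8, -1.2, 3.3]
grip_width: -0.003
```

Request:
{"op": "servo_tool", "data": {
  "motion": [
    [[0,0,-0.002,0,0,0],[0,0,-0.002,0,0,0]]
  ]
}}

```text
clock: 9.35
tcp_pos: [0.4944, 0.3098, 0.0622]
eef_rot: [0.539, 0.842, 0.0, -0.0]
ft_force: [1.5, -0.7, 2.7]
grip_width: -0.001
```

Request:
{"op": "servo_tool", "data": {
  "motion": [
    [[0,0,-0.002,0,0,0],[0,0,-0.002,0,0,0]]
  ]
}}

```text
clock: 9.6
tcp_pos: [0.494, 0.3098, 0.0641]
eef_rot: [0.539, 0.842, -0.0, -0.0]
ft_force: [0.1, 0.1, 1.5]
grip_width: 0.001
```

That settles it. The force is stiff at the stop (about 0.058), then a weak spring follows for about 6 mm until release at about 0.064. So the press was full, with a height bias of about 4 mm here. I'll withdraw and check.

Request:
{"op": "servo_tool", "data": {
  "motion": [
    [[0,0,-0.02,0,0,0],[0,0,-0.06,0,0,0],[0,0,-0.12,0,0,0],[0.06,0,-0.15,0,0,0],[0.12,0,-0.15,0,0,0],[0.17,0,-0.15,0,0,0],[0.2,0,-0.15,0,0,0],[0.2,0,-0.15,0,0,0]]
  ]
}}

```text
clock: 10.6
tcp_pos: [0.4077, 0.494, 0.2131]
eef_rot: [0.537, 0.844, -0.001, -0.001]
ft_force: [0.5, -0.6, -0.8]
grip_width: 0.002
```

Run:
```python
from h import *
st(); snap('scene','s5'); snap('top','t5')
c=np.zeros((600,800,3),np.uint8)
for i,(a,b) in enumerate((('s0','t0'),('s5','t5'))):
    c[:295,i*400:i*400+395]=cv2.resize(cv2.imread(f'pics/{a}.png')[150:270,290:451],(395,295)); c[300:595,i*400:i*400+395]=cv2.resize(cv2.imread(f'pics/{b}.png')[120:270,170:371],(395,295))
cv2.imwrite('pics/c5.png',c)
```

```text
10.6 [0.4077 0.494  0.2131] [[-0.423, 0.906, -0.003], [0.906, 0.423, -0.0], [0.001, -0.003, -1.0]] [ 0.5 -0.6 -0.8] [-1.03  0.55  0.19  1.49 -0.11  1.12 -0.38] 0.001763057489264339
```

View pics/c5.png

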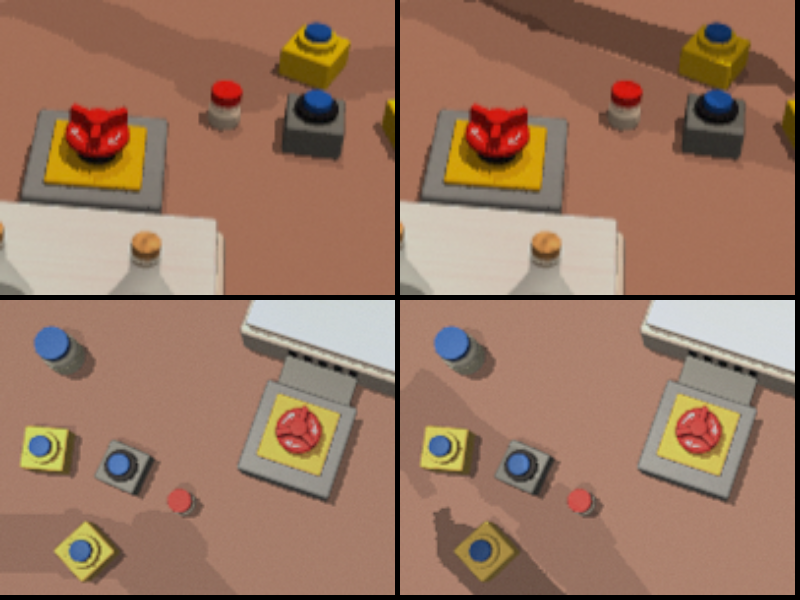

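The before and after views match: the red head is out and turned back, the blue button is out, and the blue-button box, jar and pot haven't moved. The arm is clear, so I'm handing in.

```bash
python3 -c "
from plant import job_done
print(job_done())"
```

```text
the job is handed in; nothing more can be done
None
```

I did all three steps in order and handed the job in at about 10.6 s. The hand-in gives no verdict.

- **Red button:** I pressed it to its stop (about 13.8 mm in, 36 N), and the picture showed it latched. I pushed a rib clockwise (a 48° sweep of the finger) until the head popped up. The head's turn angle was not measured directly.
- **Blue button:** I pressed it to its stop (38 N) and let go.
- **Final check:** side by side with the start, the red head is up and turned back, and the blue button is out. The blue-button box, jar and pot look unmoved, and the arm is clear. The green-button box and the bottle were outside those last crops; the arm stayed away from both.

**One check disagreed:** the blue button's stop read as 0.058 m, not the expected 0.054 m. As I backed off, the force stayed stiff at the stop, then fell to a weak spring over about 6 mm. The camera estimate was 4.6–6 mm, so I took it as a full press with about 4 mm of height bias.

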